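Lean the tall circuit board on the inspection easel

TASK

Take the tall circuit board out of the card rack with a light grip (never over 45 N on a finger) and lean it centred on the inspection easel, back flat against the two sloping posts, components outward, its lower edge resting on the sprung ledge. The ledge may be clamped at any height, so tilt the board to the slope and feel for the ledge gently (never more than 15 N between board and easel): let go only once the edge rests on it. Leave the short boards in the rack and everything else on the bench where it is.

Things in the scene. Friction and masses are not known exactly. Their poses are not given: they have to be found in the camera images.
- tall_board: Dark red circuit board, 110 mm wide, 120 tall, 5 thick, 0.08 to 0.16 kg; the only tall one of three. Origin: middle of its lower edge, mid thickness; z up the board, y along its width, +x its component side (chips up to 8 mm high, 15 to 68 mm above the lower edge), -x side flat. Hold it across its thickness by the top 50 mm, bare on both sides; the lightest grip, 20 to 30 N, carries it.
- card_rack: Fixed black rack 170 (x) by 134 (y) by 60 mm high, origin under its centre. Three slots at x = -55, 0, +55 mm, each with one board upright, axes as the rack's; the tall one in any slot. Boards stand on its floor, 10 mm above the table, between guides at their side edges (1.3 mm play at each face, 3 mm at each side) up to 60 mm above the table: draw a board straight up at least 55 mm.
- short_board_a: Dark red board 110 mm wide, 80 mm tall, 5 mm thick, in another slot; origin and axes as the tall board. Leave it.
- short_board_b: The same size as short_board_a, in the remaining slot. Leave it.
- easel: Fixed inspection easel: base plate 150 by 140 by 10 mm, carrying the two sloping posts (easel_back). Origin on the table, straight below that of easel_back; its +x is the side on which a board leans, turned away from the robot give or take 0.35 rad.
- easel_back: The easel's two rigid posts, each 14 mm wide, 42 mm either side of the middle, open between but for a low crossbar behind. Origin midway, in the plane of their front faces, 50 mm above the table. z up along the posts, which lean back (to easel -x) 30 degrees from vertical; x square out of the front faces, y across. The faces run from z = -45 to +110 mm.
- ledge_track: Fixed guide that carries the ledge; origin and axes those of easel_back. The ledge is a black bar 110 mm wide, square to the posts: seat 18 mm deep (x 0 to 18), with a lip 6 mm high in front. It is clamped with its seat somewhere at z 0 to 45 mm, not reported. The bar is sprung: gives up to 6 mm down the slope at 0.8 N per mm, then is hard; the board's weight sinks it 1 to 2 mm.
- tape_roll: Cardboard tape core, 84 mm across, 50 mm high, a bystander; origin under its centre.
- flux_bottle: Bottle 34 mm across, 90 mm high, a bystander; origin under its centre.
- screwdriver: Screwdriver 150 mm long lying on the bench, a bystander.
- parts_tray: Blue divided tray 110 x 80 x 35 mm, a bystander; origin under its centre.
- solder_paste_jar: Jar 52 mm across, 45 mm high, a bystander; origin under its centre.

How it is judged (in metres and radians):
On the way, in this order (a step that is already met when the one before it is completed fails the run):
1. the tall board is drawn up clear of the rack, held (height (world z) of tall_board above 0.075 m and contact force between the fingers and tall_board above 1 N), for 0.2 s.
2. still held and tilted to the slope, the board's lower edge touches down on the ledge (contact force between the fingers and tall_board above 1 N and contact force between tall_board and ledge_track above 0.5 N and angle between the z axis of tall_board and the z axis of easel_back, either way round below 0.2 rad and z of tall_board in the frame of easel_back between -0.012 and 0.048 m and x of tall_board in the frame of easel_back below 0.017 m), for 0.2 s.
At the end, for the whole second after the job is handed in: The tall board rests released on the easel: parallel to the posts (4 degrees in slope, 5 in yaw), mid plane at most 7 mm before their faces, lower edge on the ledge (z -12 to +48 mm of easel_back), centred within 15 mm; the bench otherwise as it was (angle between the z axis of tall_board and the z axis of easel_back, either way round below 0.07 rad and angle between the x axis of tall_board and the x axis of easel_back, either way round below 0.09 rad and x of tall_board in the frame of easel_back between -0.002 and 0.007 m and y of tall_board in the frame of easel_back between -0.015 and 0.015 m and z of tall_board in the frame of easel_back between -0.012 and 0.048 m and contact force between tall_board and easel above 0.4 N and contact force between the fingers and tall_board below 0.1 N and linear speed of tall_board below 0.01 m/s and angular speed of tall_board below 0.1 rad/s); the robot touches nothing.
It fails at once if the tall board is squeezed: over 45 N on each finger, 90 N on both together (contact force between the fingers and tall_board above 90 N).
It fails at once if more than 15 N between the tall board and the easel (contact force between tall_board and easel above 15 N).
It fails at once if a bystander is moved by more than 15 mm (distance of any of short_board_a, short_board_b, tape_roll, flux_bottle, screwdriver, parts_tray, solder_paste_jar from where it was at the start of the episode above 0.015 m).
It also fails if it takes over 54 s, if anything falls off the work surface, if the arm or the gripper's body presses on something with over 40 N, if the wrist force passes 120 N, or if a joint passes its speed limit or range.

ROBOT

A 6-joint arm with a two-finger parallel gripper is mounted at the origin on the work surface. World frame = base frame: x ahead of the robot, y to its left, z up, the work surface at z = 0. Lengths are in mm, angles in rad, forces in N, time in s.
With the tool pointing down it reaches from about 375 to 750 mm from the base axis. Payload 9 kg.
Tool frame: the origin (TCP) lies on the centre line of the jaws, within the pads' length; the fingertips stand bot.tips_ahead ahead of it and the grasp point (between the pads) lies 11 mm behind it (bot.tips_ahead is the distance from the TCP to the fingertips, in mm); z points along the fingers, y is the line along which they close (so a half turn about z gives the same grasp; the last joint's range is limited). The gripper opens to 85 mm and grips with 20 to 120 N. Pads are 22 mm wide; open, the fingers measure 114 mm over their backs; the gripper's body (76 mm by 85 mm) begins 54 mm behind the grasp point. The pads swing forward as they close: fully open they stand 13 mm farther back than shut.
Start: joints at [-1.417, 0.104, 0.097, 1.564, 0, 1.353], TCP at [217.987, -559.032, 239.331] pointing down, gripper open.
Joint ranges: [-2.99, 2.99], [-0.84, 1.86], [-1.1, 1.16], [-1.84, 2.11], [-1.51, 1.56], [-3.14, 3.14]. Speed limits (rad/s): [2.22, 2.22, 2.57, 3.14, 3.14, 3.14].

INTERFACE

Orientations are given as [roll, pitch, yaw] about the fixed x, y, z axes, in that order (R = Rz(yaw) Ry(pitch) Rx(roll)).
In Python, from plant import bot gives the robot as it stands.
- The arm moves only by the shell command python3 -m jog 'ROWS' [FORCE]. ROWS is JSON, one flat list of numbers, 7 for each row, row after row: the shift along the tool's x, y, z scaled (see below), then the turn, a rotation vector about the tool's x, y, z scaled (see below), then the opening, from 0 (shut) to 1 (fully open). A call has exactly 10 rows; each row shifts and turns the commanded pose from where the row before left it, along the tool's axes as they then stand; what a row does not reach is not made up. The controller multiplies each number of a shift by 0.05 m and each number of a turn by pi/2 rad. A row lasts 1/10 s, in which the tool goes at most 50 mm and 8.59 degrees, less where a joint would pass 70% of its speed; a pose out of reach is approached as far as the arm can. A call with a number of a shift or a turn outside -1 to 1 is refused whole. A call with a gripper value outside its range is refused whole. The fingers move at their own pace and stop on an object; FORCE is the grip in N (left out, the last holds). Time passes only in rows, so rows that do not move let the fingers close, or fill a call up. It gives the time, the measured TCP pose, the force, the opening and the grip force at its end, in the units of the state.
- bot.observe(): the state, without advancing time (a new reading comes with each control period).
- bot.read_camera(name): name is "scene" or "top"; returns (picture, depth): 420x560x3 uint8, red, green, blue; 420x560 float32, mm along the optical axis (not along the pixel's ray), 0 where there is no reading.
- bot.camera_info(name): a dict with "fx", "fy", "cx", "cy" (pixels), "world_from_camera" (4x4, takes a point from camera to world coordinates). Camera axes: x right, y up, looking along -z (the intrinsics and any distortion apply to the point x, -y, -z); pixel columns grow to the right and rows downward; lengths in mm; the calibration is good to about 2 mm. A picture is of the moment at which its call begins. camera_info takes no time and is no camera call.
- bot.hand_in(): hands the job in; it is judged then, once.
The state is a dict: "time": time; "q": joint angles; "joint_vel": joint speeds; "effort": joint torques, N m; "tcp_pos": TCP position; "ee_rot": TCP orientation; "force": force on the tool from outside, world axes, zero at the start; "wrist_torque": the same for the moment, N m; "width": finger opening in mm; "grip_force": force on a finger pad.
Only numpy, scipy, OpenCV 4.12 (cv2) and the standard library are available. Lean on these libraries where they do the work, as an engineer would, in place of code of your own. Each camera call takes 0.05 s, during which the arm holds its last target. There are 200 camera calls.

## Working session

There is one attempt and no reset: what is moved stays moved. The work goes in short steps, Python scripts to look and compute and a shell command to move; the robot and the scene stay as the last step left them, time stands still between calls to the robot, and variables do not carry over. Pictures are saved under pics/ and viewed, at most 10 in all, crops included, and the job is handed in when it is done.

```bash
ls; mkdir -p pics
python3 - <<'E'
from plant import bot
import cv2,numpy as np
for n in("scene","top"):
    p,d=bot.read_camera(n); cv2.imwrite(f"pics/{n}0.png",p[:,:,::-1]); np.savez(f"{n}0.npz",p=p,d=d)
    c=bot.camera_info(n); print(n,c, (d>0).mean())
print(bot.tips_ahead,bot.observe())
E
```

```text
pics
scene {'fx': 480.0421913098971, 'fy': 480.0421913098971, 'cx': 278.55473177281993, 'cy': 210.05131570563807, 'world_from_camera': array([[ 3.94844622e-01, -6.32331162e-01,  6.66524588e-01,
         1.49820910e+03],
       [ 9.18696535e-01,  2.79409910e-01, -2.79153683e-01,
        -3.72710888e+02],
       [-9.71600196e-03,  7.22556160e-01,  6.91243947e-01,
         1.00485070e+03],
       [ 0.00000000e+00,  0.00000000e+00,  0.00000000e+00,
         1.00000000e+00]])} 0.9960034013605442
top {'fx': 477.56081513711, 'fy': 477.56081513711, 'cx': 282.91537771377136, 'cy': 206.81583865615687, 'world_from_camera': array([[-2.55520666e-02,  9.81016439e-01, -1.92233814e-01,
         3.58757986e+02],
       [-9.99673461e-01, -2.50268297e-02,  5.16033854e-03,
        -2.94164051e+00],
       [ 2.51374017e-04,  1.92302899e-01,  9.81335586e-01,
         1.25720807e+03],
       [ 0.00000000e+00,  0.00000000e+00,  0.00000000e+00,
         1.00000000e+00]])} 0.9958630952380952
8.0 {'time': 0.1, 'q': array([-1.41665490e+00,  1.04663957e-01,  9.65476381e-02,  1.56389910e+00,
       -1.43167248e-05,  1.35307978e+00]), 'joint_vel': array([ 0.00014686,  0.00151944,  0.00297634,  0.00091712, -0.00135711,
        0.00140679]), 'effort': array([ 6.12997042e-03, -5.58202207e+01,  5.04723752e+01,  1.27830546e-02,
       -1.70614553e-04,  2.41340354e-05]), 'tcp_pos': array([ 217.95811738, -558.69982898,  238.5861392 ]), 'ee_rot': array([-3.14039924e+00, -2.49346626e-04,  3.71857834e-01]), 'force': array([-0.34111488,  1.10200475, -0.19956531]), 'wrist_torque': array([ 0.0046564 , -0.06392649, -0.02487063]), 'grip_force': 0.0, 'width': 85.45880542505118}
```

View pics/scene0.png

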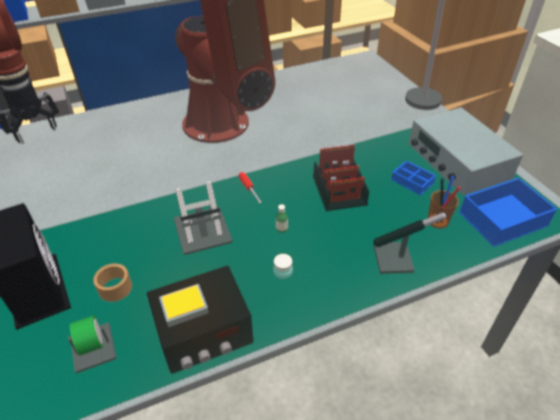

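View pics/top0.png

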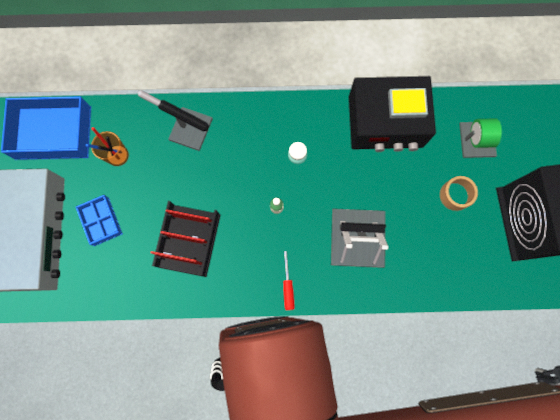

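The scene view shows the rack at about (340,180), with the tall board in the slot nearest the robot (337,155), and the easel at (200,215). In the top view the rack is at (186,240) and the easel at (359,238), its ledge at (362,226). Next I measure both from the depth.

```bash
cat > h.py <<'E'
import numpy as np,cv2
from plant import bot
def cloud(n,d):
    c=bot.camera_info(n); T=c["world_from_camera"]
    v,u=np.mgrid[:d.shape[0],:d.shape[1]]
    P=np.stack([(u-c["cx"])/c["fx"]*d,-(v-c["cy"])/c["fy"]*d,-d],-1)
    return P@T[:3,:3].T+T[:3,3]
def load(n):
    z=np.load(n+"0.npz"); return z["p"],cloud(n,z["d"])
def ray(n,u,v,z=None):
    c=bot.camera_info(n);T=c["world_from_camera"]
    r=T[:3,:3]@np.array([(u-c["cx"])/c["fx"],-(v-c["cy"])/c["fy"],-1]);o=T[:3,3]
    return (o,r) if z is None else o+r*(z-o[2])/r[2]
E
python3 - <<'E'
from h import *
out=[]
for n,rs in(("scene",[(130,220,295,385),(170,260,160,250)]),("top",[(190,290,140,230),(195,285,320,400)])):
    p,X=load(n); 
    for (a,b,c,d) in rs: out.append(cv2.resize(p[a:b,c:d,::-1],(400,300),interpolation=cv2.INTER_CUBIC))
cv2.imwrite("pics/crops.png",np.vstack([np.hstack(out[:2]),np.hstack(out[2:])]))
for n,(a,b,c,d) in(("scene",(130,220,295,385)),("top",(190,290,140,230))):
    p,X=load(n); p=p[a:b,c:d].astype(int);X=X[a:b,c:d]
    red=(p[...,0]>70)&(p[...,0]>2.2*p[...,1]); k,l,s,_=cv2.connectedComponentsWithStats(red.astype(np.uint8))
    for i in range(1,k):
        if s[i,4]>12:
            Q=X[l==i]; top=Q[Q[:,2]>Q[:,2].max()-6]
            print(n,"red",s[i]+[c,a,0,0,0],"zmax",np.percentile(Q[:,2],[50,95,100]).round(),"topmean",top.mean(0).round(1),"ylo/hi",top[top[:,1].argmin()].round(),top[top[:,1].argmax()].round(),len(top))
    g=X[(X[...,2]>52)&(X[...,2]<68)&(p.max(-1)<70)]
    if len(g)>20:
        print("rack",g.mean(0).round(1),len(g),cv2.minAreaRect(g[:,:2].astype(np.float32)))
for n,(a,b,c,d) in(("scene",(175,250,165,245)),("top",(195,285,320,400))):
    p,X=load(n);p=p[a:b,c:d].astype(int);X=X[a:b,c:d]
    w=(p.min(-1)>130)&(X[...,2]>25)
    k,l,s,_=cv2.connectedComponentsWithStats(w.astype(np.uint8))
    for i in range(1,k):
        if s[i,4]>8: Q=X[l==i];print(n,"white",s[i]+[c,a,0,0,0],Q[Q[:,2].argmax()].round(),Q[Q[:,2].argmin()].round(),Q.mean(0).round(1))
    g=X[(X[...,2]>5)&(X[...,2]<16)]; print("base",len(g),g.mean(0).round(1),cv2.minAreaRect(g[:,:2].astype(np.float32)))
    k=X[(X[...,2]>30)&(p.max(-1)<60)]
    if len(k): print("dark",len(k),k.mean(0).round(1),k.min(0).round(),k.max(0).round(),cv2.minAreaRect(k[:,:2].astype(np.float32)))
    print("table z",np.median(X[:3,:,2]).round(1))
E
```

```text
scene red [340 166  10   3  14] zmax [67. 91. 92.] topmean [525.  254.3  88.7] ylo/hi [525. 241.  92.] [528. 267.  89.] 6
scene red [350 177   7   3  14] zmax [52. 91. 91.] topmean [582.2 249.3  90.2] ylo/hi [579. 242.  90.] [584. 260.  91.] 6
scene red [336 179   6   3  13] zmax [52. 90. 91.] topmean [571.7 207.8  88.6] ylo/hi [571. 200.  90.] [570. 217.  87.] 6
rack [532.2 223.4  58.1] 250 ((531.9382934570312, 239.8356170654297), (128.18885803222656, 157.8358917236328), 77.1564712524414)
top red [166 209  46  14 251] zmax [  74.   92. 1257.] topmean [ 358.8   -2.9 1257.2] ylo/hi [ 359.   -3. 1257.] [ 359.   -3. 1257.] 2
top red [161 231  46  12 193] zmax [81. 91. 95.] topmean [520.9 239.4  91.2] ylo/hi [512. 196.  93.] [532. 288.  90.] 35
top red [151 252  51  13 182] zmax [ 124.  132. 1257.] topmean [ 358.8   -2.9 1257.2] ylo/hi [ 359.   -3. 1257.] [ 359.   -3. 1257.] 2
rack [515.3 222.3  58.5] 324 ((520.4439086914062, 241.26580810546875), (125.61295318603516, 166.77359008789062), 77.32228088378906)
scene white [176 182  40  34 388] [1498. -373. 1005.] [ 470. -160.   43.] [ 508.5 
[... 440 characters left out ...]
8.61212158203125, -162.443603515625), (211.40402221679688, 305.08221435546875), 70.59846496582031)
dark 70 [ 554.5 -210.8  100.5] [ 536. -373.   82.] [1498. -156. 1005.] ((1010.2199096679688, -312.48944091796875), (99.46865844726562, 978.3385620117188), 77.15947723388672)
table z -1.6
top white [341 231  47  32 436] [ 359.   -3. 1257.] [ 452. -242.   27.] [ 492.2 -202.5  102.5]
base 2090 [ 513.7 -199.     9.5] ((514.4596557617188, -207.241943359375), (204.59300231933594, 235.44931030273438), 87.60945129394531)
dark 338 [ 531.4 -204.1   86.9] [ 359. -260.   72.] [ 543.   -3. 1257.] ((472.932373046875, -113.62983703613281), (74.43942260742188, 309.2077941894531), 32.35227966308594)
table z 0.2
```

View pics/crops.png

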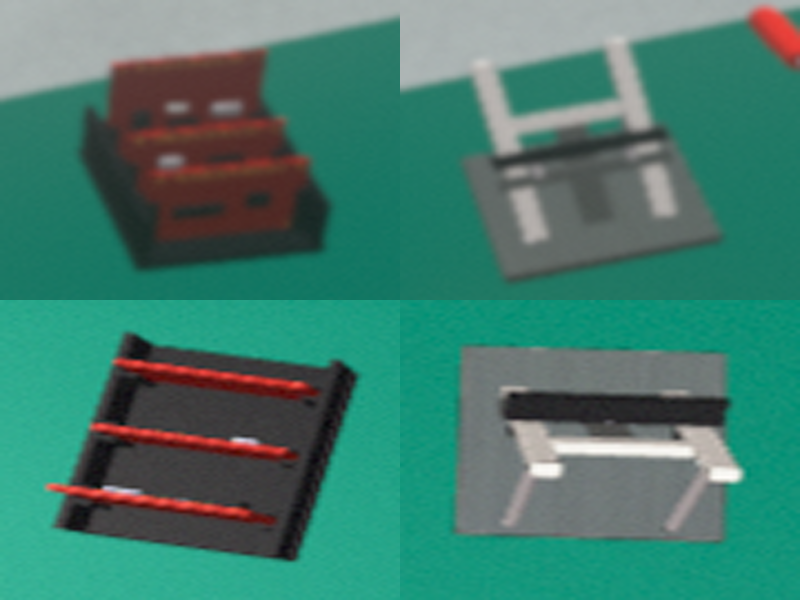

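The enlarged crops show the tall board's chips facing away from the robot. The easel has white posts leaning toward the robot and a black ledge at about half post height. Now a cleaner fit from both views.

Run:
```python
from h import *
def fitline(Q):
    c=np.median(Q[:,:2],0); vx,vy,x0,y0=cv2.fitLine(Q[:,:2].astype(np.float32),cv2.DIST_HUBER,0,.1,.01).ravel()
    if vy<0: vx,vy=-vx,-vy
    t=(Q[:,:2]-[x0,y0])@[vx,vy]; lo,hi=np.percentile(t,[1,99]); m=(lo+hi)/2
    return "yaw %.3f mid (%.1f,%.1f) len %.0f z %.1f n %d"%(np.arctan2(-vx,vy),x0+vx*m,y0+vy*m,hi-lo,np.median(Q[:,2]),len(Q))
for n in("scene","top"):
    p,X=load(n);p=p.astype(int);ok=(X[...,2]<300)&(np.linalg.norm(X[...,:2]-[520,240],axis=-1)<130)
    red=ok&(p[...,0]>55)&(p[...,0]>1.8*p[...,1])
    Q=X[red]
    print(n,"tall top",fitline(Q[(Q[:,2]>124)&(Q[:,2]<140)]), "max",np.percentile(Q[:,2],[98,99.5]).round(1))
    T=Q[Q[:,2]>100]; print(" tall all",fitline(T))
    S=Q[(Q[:,2]>86)&(Q[:,2]<96)&(Q[:,0]>495)]
    yaw=-.215; s=S[:,0]*np.cos(yaw)+S[:,1]*np.sin(yaw); cut=(s.min()+s.max())/2
    for R in(S[s<cut],S[s>=cut]): print(" short",fitline(R))
    ok=(X[...,2]<300)&(np.linalg.norm(X[...,:2]-[510,-205],axis=-1)<120)
    W=X[ok&(p.min(-1)>105)&(X[...,2]>60)]; print(" posts",len(W))
    for sgn,R in((-1,W[W[:,1]<-210]),(1,W[W[:,1]>-195])):
        for lo,hi in((60,85),(85,110),(110,135),(135,155)):
            r=R[(R[:,2]>lo)&(R[:,2]<hi)]
            if len(r)>3: print("  ",sgn,lo,len(r),np.median(r,0).round(1),"y",np.percentile(r[:,1],[3,97]).round(1))
    D=X[ok&(p.max(-1)<60)&(X[...,2]>55)]; print(" ledge",fitline(D),"z%",np.percentile(D[:,2],[5,50,95]).round(1))
    B=X[ok&(X[...,2]>6)&(X[...,2]<13)&(p.max(-1)-p.min(-1)<35)];print(" base",cv2.minAreaRect(B[:,:2].astype(np.float32)))
    z=X[...,2];print(" table",np.median(z[(np.linalg.norm(X[...,:2]-[520,50],axis=-1)<60)]).round(2))
```

```text
return _methods._mean(a, axis=axis, dtype=dtype,
  ret = um.true_divide(
Traceback (most recent call last):
cv2.error: OpenCV(4.12.0) /io/opencv/modules/imgproc/src/linefit.cpp:50: error: (-215:Assertion failed) count > 0 in function 'fitLine2D_wods'
```

```bash
cat > m.py <<'E'
from h import *
def fitline(Q):
    if len(Q)<3: return "none"
    vx,vy,x0,y0=cv2.fitLine(Q[:,:2].astype(np.float32),cv2.DIST_HUBER,0,.1,.01).ravel()
    if vy<0: vx,vy=-vx,-vy
    t=(Q[:,:2]-[x0,y0])@[vx,vy]; lo,hi=np.percentile(t,[1,99]); m=(lo+hi)/2
    return "yaw %.3f mid (%.1f,%.1f) len %.0f z %.1f n %d"%(np.arctan2(-vx,vy),x0+vx*m,y0+vy*m,hi-lo,np.median(Q[:,2]),len(Q))
for n in("scene","top"):
    p,X=load(n);p=p.astype(int);ok=(X[...,2]<300)&(np.linalg.norm(X[...,:2]-[520,240],axis=-1)<130)
    red=ok&(p[...,0]>40)&(p[...,0]>1.5*p[...,1])&(p[...,0]>1.4*p[...,2])
    Q=X[red]
    print(n,"tall top",fitline(Q[(Q[:,2]>124)&(Q[:,2]<140)]), "max",np.percentile(Q[:,2],[95,99.5]).round(1))
    T=Q[Q[:,2]>100]; print(" tall all",fitline(T))
    S=Q[(Q[:,2]>84)&(Q[:,2]<96)&(Q[:,0]>495)]
    yaw=-.215; s=S[:,0]*np.cos(yaw)+S[:,1]*np.sin(yaw); cut=(s.min()+s.max())/2
    for R in(S[s<cut],S[s>=cut]): print(" short",fitline(R))
    ok=(X[...,2]<300)&(np.linalg.norm(X[...,:2]-[510,-205],axis=-1)<120)
    W=X[ok&(p.min(-1)>105)&(X[...,2]>60)]; print(" posts",len(W))
    for sgn,R in((-1,W[W[:,1]<-210]),(1,W[W[:,1]>-195])):
        for lo,hi in((60,85),(85,110),(110,135),(135,155)):
            r=R[(R[:,2]>lo)&(R[:,2]<hi)]
            if len(r)>3: print("  ",sgn,lo,len(r),np.median(r,0).round(1),"y",np.percentile(r[:,1],[3,97]).round(1))
    D=X[ok&(p.max(-1)<60)&(X[...,2]>55)]; print(" ledge",fitline(D),"z%",np.percentile(D[:,2],[5,50,95]).round(1))
    B=X[ok&(X[...,2]>6)&(X[...,2]<13)&(p.max(-1)-p.min(-1)<35)];print(" base",cv2.minAreaRect(B[:,:2].astype(np.float32)))
    z=X[...,2];print(" table",np.median(z[(np.linalg.norm(X[...,:2]-[520,50],axis=-1)<60)]).round(2))
E
python3 m.py
```

```text
scene tall top yaw -0.243 mid (471.7,252.2) len 97 z 127.5 n 47 max [118.3 128.9]
 tall all yaw -0.224 mid (472.2,253.9) len 98 z 113.5 n 220
 short yaw -0.227 mid (525.0,240.4) len 103 z 88.0 n 74
 short yaw -0.211 mid (578.5,228.3) len 106 z 88.0 n 83
 posts 467
   -1 60 48 [ 524.4 -244.9   78.6] y [-252.6 -225.8]
   -1 85 102 [ 506.2 -239.3   93.7] y [-251.8 -212.3]
   -1 110 52 [ 493.3 -244.8  123.1] y [-250.8 -238.3]
   -1 135 23 [ 483.8 -244.1  138.9] y [-249.9 -237.4]
   1 60 45 [ 529.4 -166.3   77.6] y [-186.3 -156.5]
   1 85 92 [ 510.7 -167.7   93.7] y [-193.4 -155.8]
   1 110 56 [ 499.  -160.9  122.4] y [-167.8 -153.7]
   1 135 21 [ 489.  -161.1  140.6] y [-166.6 -154.4]
 ledge yaw -0.066 mid (540.8,-206.5) len 99 z 87.7 n 69 z% [83.7 87.7 91. ]
 base ((521.3322143554688, -203.86517333984375), (138.84751892089844, 153.4373016357422), 85.91064453125)
 table -0.78
top tall top yaw -0.217 mid (468.0,253.4) len 107 z 129.7 n 98 max [130.2 133.3]
 tall all yaw -0.219 mid (467.6,253.2) len 107 z 129.0 n 120
 short yaw -0.226 mid (521.7,241.7) len 106 z 88.7 n 93
 short yaw -0.227 mid (575.4,230.1) len 106 z 89.1 n 95
 posts 419
   -1 60 27 [ 472.7 -240.9   76.2] y [-249.1 -234.9]
   -1 85 103 [ 501.3 -235.9   94. ] y [-250.2 -212.1]
   -1 110 35 [ 491.5 -243.2  123.1] y [-249.8 -236.5]
   -1 135 35 [ 477.6 -242.4  141.5] y [-250.3 -236.5]
   1 60 33 [ 510.2 -159.1   75.7] y [-170.  -155.3]
   1 85 83 [ 506.5 -173.8   94.3] y [-193.3 -154.5]
   1 110 32 [ 498.7 -159.3  120.5] y [-166.5 -153.6]
   1 135 40 [ 483.9 -158.7  140.4] y [-166.  -152.4]
 ledge yaw -0.071 mid (532.1,-205.5) len 105 z 82.3 n 337 z% [75.8 82.3 93.5]
 base ((516.8438110351562, -204.2554931640625), (139.01136779785156, 149.04251098632812), 86.10157775878906)
 table -0.0
```

Cross-checked estimates:

| Item | Position (mm) | Yaw (rad) |
|---|---|---|
| Tall board, top middle | (469, 253, 130) | -0.222 |
| easel_back origin | (537, -205, 50) | -0.07 |
| Ledge seat, along posts | z ≈ 30 | n/a |

The board height, the 55 mm slot spacing, the 84 mm post spacing and the base plate size all match the text.

```bash
cat > to.py <<'E'
import sys,json
from h import *
from scipy.spatial.transform import Rotation as R
def go(pos,rot):
    s=bot.observe(); A=R.from_euler("xyz",s["ee_rot"]); d=A.inv().apply(np.array(pos)-s["tcp_pos"])
    w=(A.inv()*rot).as_rotvec()
    print("t",s["time"],"pos",s["tcp_pos"].round(1),"rot",s["ee_rot"].round(3),"F",s["force"].round(1),"w",round(s["width"],1),"grip",round(s["grip_force"],1))
    print("shift mm",d.round(1),"units",(d/50).round(3),"turn rad",w.round(3),"units",(w/(np.pi/2)).round(4))
E
python3 -m jog '[0,0,-0.1,0,0,-0.0889,0.5, 0,0,-0.1,0,0,-0.0889,0.5, 0,0,-0.1,0,0,-0.0889,0.5, 0,0,-0.1,0,0,-0.0889,0.5, 0,0,0,0,0,-0.0889,0.5, 0,0,0,0,0,-0.0889,0.5, 0,0,0,0,0,-0.0889,0.5, 0.77,0.31,0,0,0,0,0.5, 0.77,0.31,0,0,0,0,0.5, 0.77,0.31,0,0,0,0,0.5]' 20
python3 -m jog '[0.77,0.31,0,0,0,0,0.5, 0.77,0.31,0,0,0,0,0.5, 0.77,0.31,0,0,0,0,0.5, 0.77,0.31,0,0,0,0,0.5, 0.77,0.31,0,0,0,0,0.5, 0.77,0.31,0,0,0,0,0.5, 0.77,0.31,0,0,0,0,0.5, 0.77,0.31,0,0,0,0,0.5, 0.77,0.31,0,0,0,0,0.5, 0.77,-0.24,0,0,0,0,0.5]'
python3 -m jog '[0.77,-0.24,0,0,0,0,0.5, 0.77,-0.24,0,0,0,0,0.5, 0.77,-0.24,0,0,0,0,0.5, 0.77,-0.24,0,0,0,0,0.5, 0.77,-0.24,0,0,0,0,0.5, 0.77,-0.24,0,0,0,0,0.5, 0.77,-0.24,0,0,0,0,0.5, 0.77,-0.24,0,0,0,0,0.5, 0.77,-0.24,0,0,0,0,0.5, 0,0,0,0,0,0,0.5]'
python3 -c "
from to import *
go([468.8,253.2,200],R.from_euler('xyz',[np.pi,0,np.pi/2-.222]))"
```

```text
time: 1.1
tcp_pos: [289.1, -455.3, 258.7]
ee_rot: [-3.141, -0.001, 1.348]
force: [0.1, 0.3, 0.0]
width: 42.7
grip_force: 0.0
time: 2.1
tcp_pos: [499.1, -107.6, 258.0]
ee_rot: [-3.141, -0.0, 1.35]
force: [-0.4, 0.5, -1.3]
width: 43.0
grip_force: 0.0
time: 3.1
tcp_pos: [467.2, 256.5, 258.7]
ee_rot: [-3.14, -0.001, 1.354]
force: [0.1, -0.6, -1.1]
width: 42.8
grip_force: 0.0
t 3.1 pos [467.2 256.5 258.7] rot [-3.140e+00 -1.000e-03  1.354e+00] F [ 0.1 -0.6 -1.1] w 42.8 grip 0.0
shift mm [-2.9  2.4 58.7] units [-0.059  0.047  1.173] turn rad [-0.001 -0.001  0.005] units [-0.0008 -0.0003  0.0032]
```

```bash
python3 -m jog '[-0.06,0.05,0.31,0,0,0.003,0.5, 0,0,0.31,0,0,0,0.5, 0,0,0.31,0,0,0,0.5, 0,0,0.31,0,0,0,0.5, 0,0,0.31,0,0,0,0.5, 0,0,0.31,0,0,0,0.5, 0,0,0.31,0,0,0,0.5, 0,0,0.31,0,0,0,0.5, 0,0,0.31,0,0,0,0.5, 0,0,0.31,0,0,0,0.5]'
python3 - <<'E'
from to import *
go([468.8,253.2,104],R.from_euler('xyz',[np.pi,0,np.pi/2-.222]))
out=[]
for n,(a,b,c,d) in(("scene",(120,220,290,390)),("top",(190,290,130,230))):
    p,_=bot.read_camera(n); out.append(cv2.resize(p[a:b,c:d,::-1],(400,400),interpolation=cv2.INTER_CUBIC))
cv2.imwrite("pics/g1.png",np.hstack(out))
E
```

```text
time: 4.1
tcp_pos: [470.2, 249.3, 103.0]
ee_rot: [3.142, 0.0, 1.345]
force: [0.7, -0.3, -0.7]
width: 42.2
grip_force: 0.0
t 4.1 pos [470.2 249.3 103. ] rot [3.142 0.    1.345] F [ 0.7 -0.3 -0.7] w 42.2 grip 0.0
shift mm [ 3.5 -2.3 -1. ] units [ 0.07  -0.045 -0.02 ] turn rad [ 0.     0.    -0.004] units [ 0.      0.     -0.0027]
```

View pics/g1.png

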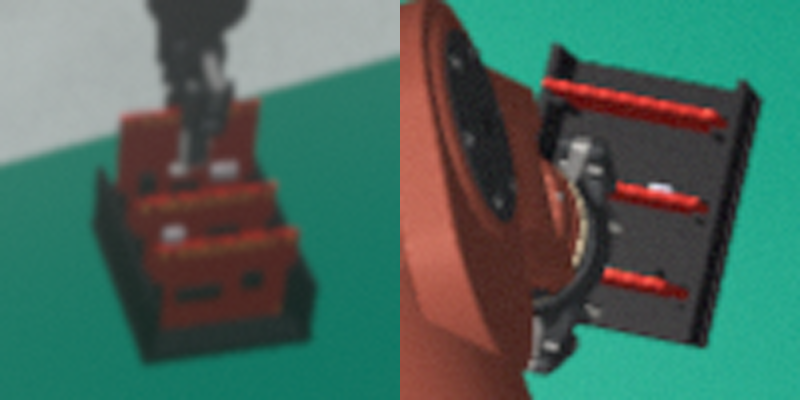

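The fingers straddle the tall board's upper part, with the front finger at crop pixel (200,140), clear of the short boards. I'll correct the residual and close lightly.

```bash
python3 -m jog '[0.06,-0.04,0,0,0,-0.002,0.5, 0,0,0,0,0,0,0.5, 0,0,0,0,0,0,0.5, 0,0,0,0,0,0,0.3, 0,0,0,0,0,0,0.2, 0,0,0,0,0,0,0.15, 0,0,0,0,0,0,0.12, 0,0,0,0,0,0,0.1, 0,0,0,0,0,0,0.08, 0,0,0,0,0,0,0.06]' 22
python3 -m jog '[0,0,0,0,0,0,0.04, 0,0,0,0,0,0,0.02, 0,0,0,0,0,0,0, 0,0,0,0,0,0,0, 0,0,0,0,0,0,0, 0,0,0,0,0,0,0, 0,0,0,0,0,0,0, 0,0,0,0,0,0,0, 0,0,0,0,0,0,0, 0,0,0,0,0,0,0]' 22
python3 -c "
from to import *
go([468.8,253.2,104],R.from_euler('xyz',[np.pi,0,np.pi/2-.222]));print(bot.observe()['wrist_torque'])"
```

```text
time: 5.2
tcp_pos: [468.9, 252.6, 104.2]
ee_rot: [-3.141, 0.0, 1.348]
force: [-1.1, -0.2, 0.3]
width: 5.4
grip_force: 1.9
time: 6.2
tcp_pos: [468.8, 252.7, 104.2]
ee_rot: [-3.141, 0.0, 1.348]
force: [-3.2, -1.3, 3.0]
width: 4.6
grip_force: 22.1
t 6.2 pos [468.8 252.7 104.2] rot [-3.141  0.     1.348] F [-3.2 -1.3  3. ] w 4.6 grip 22.1
shift mm [ 0.5 -0.2  0.2] units [ 0.01  -0.003  0.005] turn rad [-0.     0.    -0.001] units [-0.0001  0.0001 -0.0007]
[0.12231032 0.99904786 0.12997897]
```

```bash
python3 -m jog '[0,0,-0.1,0,0,0,0, 0,0,-0.15,0,0,0,0, 0,0,-0.2,0,0,0,0, 0,0,-0.2,0,0,0,0, 0,0,-0.2,0,0,0,0, 0,0,-0.2,0,0,0,0, 0,0,-0.2,0,0,0,0, 0,0,-0.2,0,0,0,0, 0,0,-0.15,0,0,0,0, 0,0,0,0,0,0,0]' 25
python3 - <<'E'
from to import *
go([470,200,290],R.from_euler('xyz',[np.pi,0,np.pi/2-.07]))
out=[]
for n,(a,b,c,d) in(("scene",(80,220,270,410)),("top",(190,290,130,230))):
    p,_=bot.read_camera(n); out.append(cv2.resize(p[a:b,c:d,::-1],(400,400),interpolation=cv2.INTER_CUBIC))
cv2.imwrite("pics/g2.png",np.hstack(out))
E
```

```text
time: 7.2
tcp_pos: [469.7, 252.8, 185.8]
ee_rot: [3.14, -0.001, 1.348]
force: [-0.2, 0.2, -1.7]
width: 4.7
grip_force: 24.6
t 7.2 pos [469.7 252.8 185.8] rot [ 3.140e+00 -1.000e-03  1.348e+00] F [-0.2  0.2 -1.7] w 4.7 grip 24.6
shift mm [ -51.4   12.2 -104.2] units [-1.027  0.243 -2.085] turn rad [ 0.002 -0.001 -0.153] units [ 0.0013 -0.0004 -0.0975]
```

View pics/g2.png

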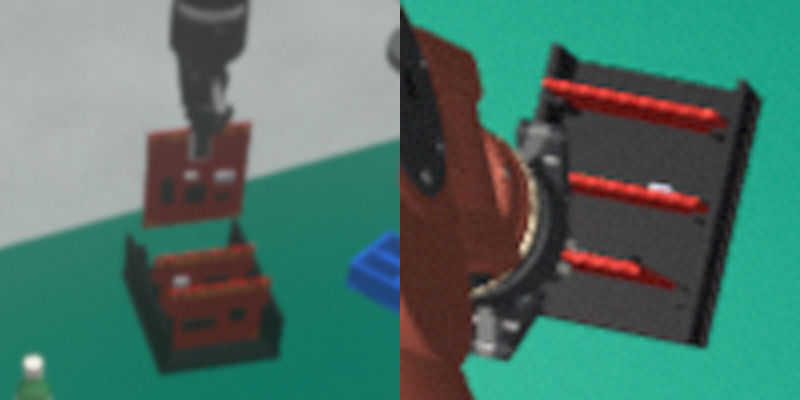

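The board is clear of the rack and hangs upright in the fingers at crop pixel (195,175), with both short boards still in their slots. I now transfer it to the front of the easel.

```bash
python3 -m jog '[0,0,-0.2,0,0,0,0, 0,0,-0.4,0,0,0,0, 0,0,-0.4,0,0,0,0, 0,0,-0.2,0,0,0,0, -0.35,0.11,-0.08,0,0,0,0, -0.7,0.23,-0.06,0,0,0,0, -0.7,0.23,-0.06,0,0,0,0, -0.7,0.23,-0.06,0,0,0,0, -0.7,0.23,-0.06,0,0,0,0, -0.7,0.23,-0.06,0,0,0,0]' 25
python3 -m jog '[-0.7,0.23,-0.06,0,0,0,0, -0.7,0.23,-0.06,0,0,0,0, -0.7,0.23,-0.06,0,0,0,0, -0.7,0.23,-0.06,0,0,0,0, -0.7,0.23,0,0,0,0,0, -0.7,0.23,0,0,0,0,0, -0.35,0.11,0,0,0,0,0, 0,0,0,0,0,-0.049,0, 0,0,0,0,0,-0.049,0, 0,0,0,0,0,0,0]' 25
cat >> to.py <<'E'
def easel(O,yaw):
    c,s=np.cos(yaw),np.sin(yaw); Z=np.array([[c,-s,0],[s,c,0],[0,0,1]])
    a=np.pi/6; B=Z@np.array([[np.cos(a),0,-np.sin(a)],[0,1,0],[np.sin(a),0,np.cos(a)]])
    return np.array(O,float),B
O,B=easel([537,-205,50],-.07)
ROT=R.from_matrix(np.c_[B[:,1],B[:,0],-B[:,2]])
def loc(x,y,z): return O+B@np.array([x,y,z])
def where():
    s=bot.observe(); print("TCP local",(B.T@(s["tcp_pos"]-O)).round(1),"F local",(B.T@s["force"]).round(2))
E
python3 -c "
from to import *
go(loc(50,-.5,175),ROT);where()"
```

```text
time: 8.3
tcp_pos: [487.6, 49.6, 263.3]
ee_rot: [-3.141, 0.0, 1.348]
force: [0.3, -0.2, -0.3]
width: 4.7
grip_force: 24.5
time: 9.3
tcp_pos: [510.0, -187.1, 275.1]
ee_rot: [-3.141, -0.0, 1.503]
force: [-0.5, -0.3, -0.5]
width: 4.7
grip_force: 24.6
t 9.3 pos [ 510.  -187.1  275.1] rot [-3.141 -0.     1.503] F [-0.5 -0.3 -0.5] w 4.7 grip 24.6
shift mm [-16.5 -16.1  48.5] units [-0.33  -0.321  0.97 ] turn rad [-0.524 -0.001  0.002] units [-0.3337 -0.0006  0.0011]
TCP local [ 88.2  16.  209. ] F local [-0.66 -0.31 -0.14]
```

```bash
python3 -m jog '[-0.066,0,0,-0.0667,0,0,0, -0.066,0,0,-0.0667,0,0,0, -0.066,0,0,-0.0667,0,0,0, -0.066,0,0,-0.0667,0,0,0, -0.066,0,0,-0.0667,0,0,0, 0,-0.19,0.17,0,0,0,0, 0,-0.19,0.17,0,0,0,0, 0,-0.19,0.17,0,0,0,0, 0,-0.19,0.17,0,0,0,0, 0,0,0,0,0,0,0]' 25
python3 - <<'E'
from to import *
go(loc(12,-.5,155),ROT);where()
out=[]
for n,(a,b,c,d) in(("scene",(130,270,130,270)),("top",(180,300,300,420))):
    p,D=bot.read_camera(n); out.append(cv2.resize(p[a:b,c:d,::-1],(400,400),interpolation=cv2.INTER_CUBIC))
    if n=="scene":
        X=cloud(n,D); q=p.astype(int); m=(X[...,2]<300)&(q[...,0]>40)&(q[...,0]>1.5*q[...,1])&(q[...,0]>1.4*q[...,2])&(np.linalg.norm(X-loc(50,0,140),axis=-1)<110)
        L=(X[m]-O)@B; print("board local n",m.sum(),"x",np.percentile(L[:,0],[10,50,90]).round(1),"y",np.percentile(L[:,1],[1,50,99]).round(1),"z",np.percentile(L[:,2],[1,99]).round(1))
        A=np.c_[L[:,1:],np.ones(len(L))]; print("x slopes on y,z",np.linalg.lstsq(A,L[:,0],rcond=None)[0].round(3))
cv2.imwrite("pics/g3.png",np.hstack(out))
E
```

```text
time: 10.3
tcp_pos: [492.3, -201.7, 224.9]
ee_rot: [2.62, -0.003, 1.5]
force: [-0.1, 0.8, -0.3]
width: 4.8
grip_force: 25.2
t 10.3 pos [ 492.3 -201.7  224.9] rot [ 2.62  -0.003  1.5  ] F [-0.1  0.8 -0.3] w 4.8 grip 25.2
shift mm [ -0.8 -36.6  18.9] units [-0.016 -0.732  0.378] turn rad [-0.002 -0.002 -0.002] units [-0.0013 -0.0013 -0.0013]
TCP local [ 48.6   0.2 173.8] F local [-0.32  0.82 -0.2 ]
board local n 1501 x [48.6 51.8 55.2] y [-49.9   1.   54.6] z [ 81.7 195.1]
x slopes on y,z [-3.0000e-03  5.0000e-03  5.1247e+01]
```

View pics/g3.png

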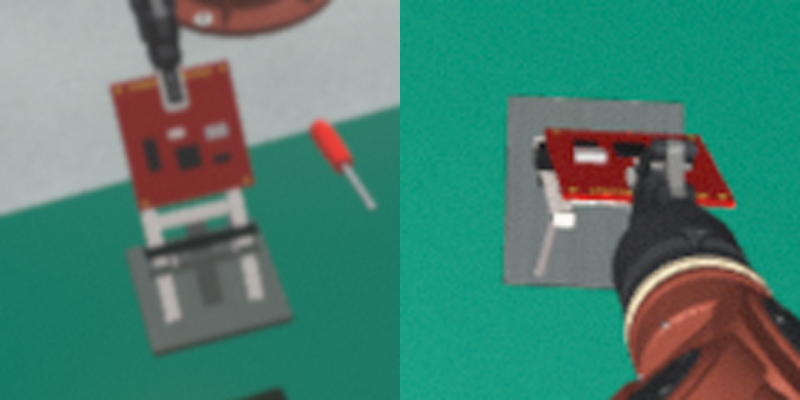

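The board is tilted to the slope and parallel to the easel frame, with slopes under 0.005. It hangs above and in front of the ledge, lower edge at left-crop pixels (135–250,195). I move in over the seat and then feel downward.

```bash
python3 -m jog '[-0.03,-0.19,0,0,0,0,0, 0,-0.19,0,0,0,0,0, 0,-0.19,0,0,0,0,0, 0,-0.19,0,0,0,0,0, 0,0,0.15,0,0,0,0, 0,0,0.15,0,0,0,0, 0,0,0.15,0,0,0,0, 0,0,0.1,0,0,0,0, 0,0,0,0,0,0,0, 0,0,0,0,0,0,0]' 25
python3 - <<'E'
from to import *
go(loc(10,-1,144),ROT);where()
p,D=bot.read_camera("scene");X=cloud("scene",D); q=p.astype(int); m=(X[...,2]<300)&(q[...,0]>40)&(q[...,0]>1.5*q[...,1])&(q[...,0]>1.4*q[...,2])&(np.linalg.norm(X-loc(10,0,110),axis=-1)<110)
L=(X[m]-O)@B; print("board local n",m.sum(),"x",np.percentile(L[:,0],[10,50,90]).round(1),"y",np.percentile(L[:,1],[1,50,99]).round(1),"z",np.percentile(L[:,2],[1,99]).round(1))
p,X=load("scene");q=p.astype(int);L=(X-O)@B
m=(q.min(-1)>105)&(X[...,2]>105)&(X[...,2]<146)&(np.abs(L[...,1])<60)&(np.abs(L[...,0])<20)
for s in(-1,1):
    l=L[m&(L[...,1]*s>0)];print("post0",len(l),np.median(l,0).round(1),np.percentile(l[:,1],[2,98]).round(1))
m=(q.max(-1)<60)&(X[...,2]>55)&(np.abs(L[...,1])<65)&(np.abs(L[...,0])<35);l=L[m];print("ledge0",np.percentile(l,[3,50,97],axis=0).round(1))
E
```

```text
time: 11.4
tcp_pos: [475.5, -203.9, 184.3]
ee_rot: [2.62, -0.001, 1.503]
force: [-0.2, -0.0, -1.0]
width: 4.6
grip_force: 25.1
t 11.4 pos [ 475.5 -203.9  184.3] rot [ 2.620e+00 -1.000e-03  1.503e+00] F [-0.2 -0.  -1. ] w 4.6 grip 25.1
shift mm [ 2.2 -4.   3. ] units [ 0.044 -0.08   0.06 ] turn rad [-0.002 -0.002  0.001] units [-0.001  -0.0013  0.0008]
TCP local [ 14.   -3.2 147. ] F local [-0.65 -0.02 -0.75]
board local n 1413 x [13.7 17.3 20.8] y [-53.2  -2.8  51.4] z [ 54.4 168.4]
post0 86 [  0.6 -42.8  86.2] [-49.3 -35.9]
post0 84 [ 0.8 41.2 86.8] [34.5 48.4]
ledge0 [[ 17.8 -47.6  26.6]
 [ 22.5  -3.7  30.3]
 [ 26.1  44.4  33.4]]
```

```bash
python3 -m jog '[0.01,-0.06,0,0,0,0,0, 0.01,-0.06,0,0,0,0,0, 0,0,0.12,0,0,0,0, 0,0,0.12,0,0,0,0, 0,0,0.12,0,0,0,0, 0,0,0,0,0,0,0, 0,0,0,0,0,0,0, 0,0,0,0,0,0,0, 0,0,0,0,0,0,0, 0,0,0,0,0,0,0]' 25
python3 -c "
from to import *
where();print(bot.observe()['wrist_torque'].round(3))"
python3 -m jog '[0,0,0.02,0,0,0,0, 0,0,0.02,0,0,0,0, 0,0,0.02,0,0,0,0, 0,0,0.02,0,0,0,0, 0,0,0,0,0,0,0, 0,0,0,0,0,0,0, 0,0,0,0,0,0,0, 0,0,0,0,0,0,0, 0,0,0,0,0,0,0, 0,0,0,0,0,0,0]' 25
python3 -c "
from to import *
where();print(bot.observe()['wrist_torque'].round(3))"
```

```text
time: 12.45
tcp_pos: [479.3, -203.4, 165.9]
ee_rot: [2.619, -0.001, 1.502]
force: [1.1, 0.0, -1.2]
width: 4.8
grip_force: 25.2
TCP local [  8.   -2.5 129.2] F local [ 0.41  0.09 -1.56]
[0.049 0.625 0.083]
time: 13.45
tcp_pos: [481.2, -203.4, 162.2]
ee_rot: [2.619, -0.001, 1.502]
force: [-0.9, 0.1, -0.7]
width: 4.8
grip_force: 25.2
TCP local [  7.8  -2.3 125. ] F local [-1.14  0.   -0.2 ]
[ 0.075  0.696 -0.019]
```

```bash
cat >> to.py <<'E'
def avg(n=6):
    f=[];t=[]
    for _ in range(n):
        bot.read_camera("top"); s=bot.observe(); f.append(B.T@s["force"]); t.append(B.T@s["wrist_torque"])
    f=np.array(f);print("AVG F local",f.mean(0).round(2),"sd",f.std(0).round(2),"torque",np.mean(t,0).round(3));where();print(s["grip_force"],s["time"])
E
python3 -c "
from to import *
avg()"
python3 -m jog '[0,0,0.02,0,0,0,0, 0,0,0,0,0,0,0, 0,0,0.02,0,0,0,0, 0,0,0,0,0,0,0, 0,0,0.02,0,0,0,0, 0,0,0,0,0,0,0, 0,0,0,0,0,0,0, 0,0,0,0,0,0,0, 0,0,0,0,0,0,0, 0,0,0,0,0,0,0]' 25
python3 -c "
from to import *
avg()"
```

```text
AVG F local [-0.81  0.01 -0.57] sd [0.39 0.34 0.23] torque [ 0.014  0.672 -0.021]
TCP local [  7.8  -2.3 125. ] F local [-1.12 -0.54 -0.51]
25.22478550672531 13.75
time: 14.75
tcp_pos: [482.8, -203.6, 159.7]
ee_rot: [2.619, -0.001, 1.502]
force: [-0.8, -0.6, 1.1]
width: 4.5
grip_force: 25.6
AVG F local [-0.52  0.4   1.93] sd [0.44 0.31 0.49] torque [-0.019  0.57  -0.007]
TCP local [  7.9  -2.4 122.1] F local [-0.52  0.42  2.42]
25.63638836145401 15.05
```

The edge has touched down, with about 2.5 N on the ledge spring. Now I ease the back toward the posts.

```bash
python3 -m jog '[0.03,-0.02,0,0,0,0,0, 0.02,-0.02,0,0,0,0,0, 0,-0.02,0,0,0,0,0, 0,0,0,0,0,0,0, 0,0,0,0,0,0,0, 0,0,0,0,0,0,0, 0,0,0,0,0,0,0, 0,0,0,0,0,0,0, 0,0,0,0,0,0,0, 0,0,0,0,0,0,0]' 25
python3 -c "
from to import *
avg()"
python3 -m jog '[0,-0.01,0,0,0,0,0, 0,0,0,0,0,0,0, 0,-0.01,0,0,0,0,0, 0,0,0,0,0,0,0, 0,0,0,0,0,0,0, 0,0,0,0,0,0,0, 0,0,0,0,0,0,0, 0,0,0,0,0,0,0, 0,0,0,0,0,0,0, 0,0,0,0,0,0,0]' 25
python3 -c "
from to import *
avg()"
```

```text
time: 16.05
tcp_pos: [480.3, -200.8, 158.1]
ee_rot: [2.62, -0.001, 1.502]
force: [-0.8, 1.1, 2.3]
width: 4.7
grip_force: 25.6
AVG F local [0.25 0.48 1.96] sd [0.31 0.54 0.3 ] torque [0.107 0.381 0.009]
TCP local [  4.8   0.2 122. ] F local [-0.04  0.79  2.02]
25.639171600341797 16.35
time: 17.35
tcp_pos: [479.4, -200.8, 157.6]
ee_rot: [2.619, -0.001, 1.502]
force: [-1.1, -0.4, 2.2]
width: 4.3
grip_force: 25.6
AVG F local [ 0.05 -0.52  1.88] sd [0.85 0.39 0.62] torque [-0.191  0.387  0.011]
TCP local [3.80e+00 1.00e-01 1.22e+02] F local [-1.06 -0.68  0.91]
25.63127875328064 17.65
```

```bash
python3 -m jog '[0,-0.01,0,0,0,0,0, 0,0,0,0,0,0,0, 0,-0.01,0,0,0,0,0, 0,0,0,0,0,0,0, 0,0,0,0,0,0,0, 0,0,0,0,0,0,0, 0,0,0,0,0,0,0, 0,0,0,0,0,0,0, 0,0,0,0,0,0,0, 0,0,0,0,0,0,0]' 25
python3 - <<'E'
from to import *
avg()
out=[]
for n,(a,b,c,d) in(("scene",(150,260,150,260)),("top",(190,290,310,410))):
    p,D=bot.read_camera(n); out.append(cv2.resize(p[a:b,c:d,::-1],(400,400),interpolation=cv2.INTER_CUBIC))
    if n=="scene":
        X=cloud(n,D);q=p.astype(int);m=(X[...,2]<300)&(q[...,0]>40)&(q[...,0]>1.5*q[...,1])&(q[...,0]>1.4*q[...,2])&(np.linalg.norm(X-loc(5,0,90),axis=-1)<110)
        L=(X[m]-O)@B; print("board local n",m.sum(),"x",np.percentile(L[:,0],[10,50,90]).round(1),"y",np.percentile(L[:,1],[1,50,99]).round(1),"z",np.percentile(L[:,2],[1,99]).round(1))
        print(np.linalg.lstsq(np.c_[L[:,1:],np.ones(len(L))],L[:,0],rcond=None)[0].round(3))
cv2.imwrite("pics/g4.png",np.hstack(out))
E
```

```text
time: 18.65
tcp_pos: [478.6, -200.7, 157.1]
ee_rot: [2.62, -0.001, 1.502]
force: [-0.4, 0.3, 1.0]
width: 4.6
grip_force: 25.6
AVG F local [0.29 0.01 1.5 ] sd [0.53 0.49 0.33] torque [-0.005  0.396  0.003]
TCP local [  2.8   0.2 122. ] F local [ 0.55 -0.28  2.07]
25.63335210084915 18.95
board local n 1371 x [2.8 6.2 9.9] y [-50.    0.9  54.7] z [ 29.8 143.2]
[-3.000e-03 -3.000e-03  6.647e+00]
```

View pics/g4.png

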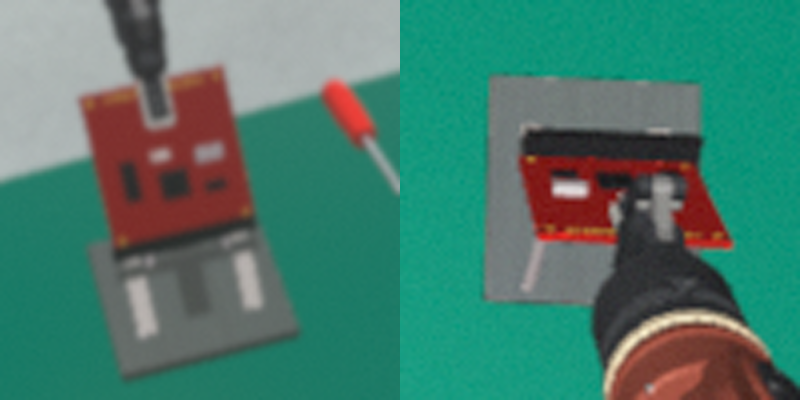

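The board stands on the ledge, parallel to the posts, with a gap of about 1 mm (lower edge at left-crop pixels (115–255,240)). One more small approach.

```bash
python3 -m jog '[-0.02,-0.01,0,0,0,0,0, -0.02,0,0,0,0,0,0, 0,-0.006,0,0,0,0,0, 0,0,0,0,0,0,0, 0,0,0,0,0,0,0, 0,0,0,0,0,0,0, 0,0,0,0,0,0,0, 0,0,0,0,0,0,0, 0,0,0,0,0,0,0, 0,0,0,0,0,0,0]' 25
python3 -c "
from to import *
avg(8)"
```

```text
time: 20.05
tcp_pos: [477.8, -202.7, 156.7]
ee_rot: [2.619, -0.001, 1.503]
force: [1.2, 2.3, 1.5]
width: 4.6
grip_force: 25.5
AVG F local [1.66 2.15 1.17] sd [0.46 0.43 0.37] torque [ 0.485 -0.036 -0.054]
TCP local [  2.1  -1.8 122.1] F local [2.3  1.61 1.19]
25.47155499458313 20.45
```

Contact with the posts: Fx rose about 1.4 N and the moment changed. The edge rests on the ledge, so I release slowly.

```bash
python3 -m jog '[0,0,0,0,0,0,0.04, 0,0,0,0,0,0,0.07, 0,0,0,0,0,0,0.1, 0,0,0,0,0,0,0.13, 0,0,0,0,0,0,0.16, 0,0,0,0,0,0,0.2, 0,0,0,0,0,0,0.25, 0,0,0,0,0,0,0.3, 0,0,0,0,0,0,0.3, 0,0,0,0,0,0,0.3]' 20
python3 - <<'E'
from to import *
avg(3)
p,D=bot.read_camera("scene"); cv2.imwrite("pics/g5.png",cv2.resize(p[130:270,130:270,::-1],(500,500),interpolation=cv2.INTER_CUBIC))
X=cloud("scene",D);q=p.astype(int);m=(X[...,2]<300)&(q[...,0]>40)&(q[...,0]>1.5*q[...,1])&(q[...,0]>1.4*q[...,2])&(np.linalg.norm(X-loc(5,0,90),axis=-1)<110)
L=(X[m]-O)@B; print("board local n",m.sum(),"x",np.percentile(L[:,0],[10,50,90]).round(1),"y",np.percentile(L[:,1],[1,50,99]).round(1),"z",np.percentile(L[:,2],[1,99]).round(1))
print(np.linalg.lstsq(np.c_[L[:,1:],np.ones(len(L))],L[:,0],rcond=None)[0].round(3))
E
```

```text
time: 21.45
tcp_pos: [477.7, -202.7, 156.7]
ee_rot: [2.62, -0.001, 1.502]
force: [-0.5, 0.4, -0.7]
width: 25.7
grip_force: 0.0
AVG F local [-0.47 -0.13  0.21] sd [0.23 0.33 0.35] torque [0.03  0.496 0.012]
TCP local [  2.   -1.8 122. ] F local [-0.64 -0.11 -0.29]
0.0 21.6
board local n 1360 x [2.2 5.7 9.5] y [-51.4  -2.   52.7] z [ 32.  145.3]
[-1.000e-03 -8.000e-03  6.574e+00]
```

View pics/g5.png

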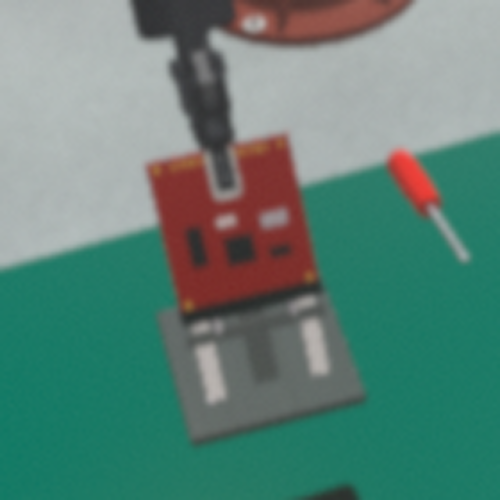

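The board is released and leans flat on the posts, standing on the ledge at (185–320,300). I back off straight along the tool axis.

```bash
python3 -m jog '[0,0,-0.1,0,0,0,0.3, 0,0,-0.2,0,0,0,0.3, 0,0,-0.2,0,0,0,0.3, 0,0,-0.2,0,0,0,0.3, 0,0,-0.2,0,0,0,0.3, 0,0,-0.2,0,0,0,0.3, 0,0,-0.2,0,0,0,0.3, 0,0,-0.2,0,0,0,0.3, 0,0,-0.1,0,0,0,0.3, 0,0,0,0,0,0,0.3]'
python3 - <<'E'
from to import *
where()
p,D=bot.read_camera("scene"); cv2.imwrite("pics/g6.png",p[:,:,::-1])
X=cloud("scene",D);q=p.astype(int);m=(X[...,2]<300)&(q[...,0]>40)&(q[...,0]>1.5*q[...,1])&(q[...,0]>1.4*q[...,2])&(np.linalg.norm(X-loc(5,0,90),axis=-1)<110)
L=(X[m]-O)@B; print("board local n",m.sum(),"x",np.percentile(L[:,0],[10,50,90]).round(1),"y",np.percentile(L[:,1],[1,50,99]).round(1),"z",np.percentile(L[:,2],[1,99]).round(1))
print(np.linalg.lstsq(np.c_[L[:,1:],np.ones(len(L))],L[:,0],rcond=None)[0].round(3))
E
```

```text
time: 22.65
tcp_pos: [446.7, -207.9, 228.4]
ee_rot: [2.629, -0.008, 1.506]
force: [-0.3, -0.7, -0.8]
width: 25.7
grip_force: 0.0
TCP local [ 11.3  -9.2 199.4] F local [-0.65 -0.71 -0.54]
board local n 1494 x [1.9 5.7 9.1] y [-51.4  -0.5  52.7] z [ 32.  145.9]
[-0.000e+00 -5.000e-03  6.152e+00]
```

View pics/g6.png

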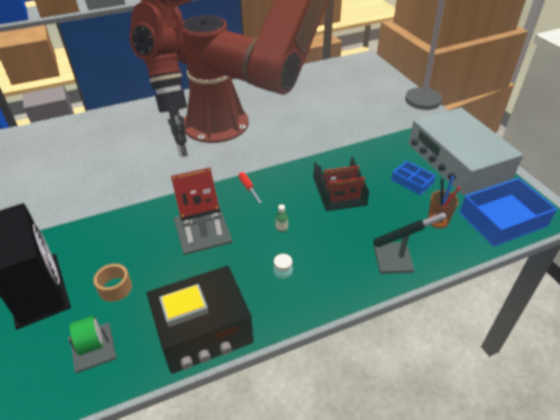

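The board at (197,192) leans on the easel with the arm clear of it. The short boards at (345,185) and the bystanders are in place, so I hand in.

```bash
python3 -c "
from plant import bot
print(bot.hand_in())"
```

```text
the job is handed in; nothing more can be done
None
```

The tall board is leaning on the easel, flat against both posts with its lower edge on the ledge and components outward; it is released, centred to about 3 mm, and the job is handed in at about 23 s, with no verdict returned.

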